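# Read a light probe in the lamp tester

## Robot

A 6-joint arm with a two-finger parallel gripper is mounted at the origin on a cart in front of the work surface, level with it; the furniture and walls round the work are solid. World frame = base frame: x ahead of the robot, y to its left, z up, the work surface at z = 0. Lengths are in m, angles in degrees, forces in N, time in s.
With the tool pointing down it reaches from about 0.35 to 0.875 m from the base axis. Payload 4.2 kg.
Tool frame: the origin (TCP) lies at the very end of the fingers, on their centre line; the grasp point (between the pads) lies 19 mm behind it; z points along the fingers, y is the line along which they close (so a half turn about z gives the same grasp; the last joint's range is limited). The gripper opens to 87 mm and grips with 3 to 60 N. Pads are 19 mm wide; open, the fingers measure 117 mm over their backs; the gripper's body (75 mm by 190 mm) begins 51 mm behind the grasp point.
Start: joints at [90.161, 22.042, 0.453, 0, -68.411, -14.817], TCP at [0.158, 0.605, 0.223] pointing down, gripper open.
Joint ranges: [-179.83, 179.83], [-69.29, 118.12], [-61.27, 80.66], [-181.25, 117.63], [-171.15, -9.14], [-177.46, 177.46]. Speed limits (degrees/s): [159.86, 159.86, 180, 180, 180, 180].

## Interface

Orientations are given as a 3x3 rotation matrix whose columns are the frame's x, y, z axes.
In Python, from station import sense, cams, r gives the robot as it stands. The module is installed in compiled form; this text tells all that it offers.
- The arm moves only by the tool step_arm, never from a script. Its argument "targets" is text: rows parted by semicolons, each of 4 numbers parted by spaces: the shift along the tool's x, y, z in cm, then the turn about the tool's z in degrees. In form: x y z turn; .... A call has 1 to 12 rows; each row shifts and turns the commanded pose from where the row before left it, along the tool's axes as they then stand; what a row does not reach is not made up. A row lasts 1/12 s, in which the tool goes at most 41.7 mm and 7.16 degrees, less where a joint would pass 70% of its speed; a pose out of reach is approached as far as the arm can. A call with a gripper value outside its range is refused whole. "claw" is the finger opening in cm, from 0 to 8.7, set as the call begins (left out, the last holds). The fingers move at their own pace and stop on an object; the grip force is fixed at half the most. Time passes only in rows, so rows that do not move let the fingers close. It gives the time, the measured TCP pose, the force, the opening and the grip force at its end, in the units of the state.
- sense(): the state, without advancing time (a new reading comes with each control period).
- cams.capture(name): name is "scene" or "side" or "wrist"; returns a dict with "frame" (480x640x3 uint8, blue, green, red), "vertical_fov" (degrees; the focal length in pixels is half the picture's height over the tangent of half this angle, whatever the lens; pixels are square), "cx", "cy" (the principal point, pixels), "eye" and "rotation" of the camera in the world; the wrist camera has in their place "tool_from_camera" (4x4, takes a point from camera to tool coordinates, whose origin is the TCP and whose axes are the flange's). Camera axes: x right, y down, z forward; pixel columns grow to the right and rows downward; lengths in m; the calibration is good to about 2 mm. A picture is of the moment at which its call begins: read the wrist's pose just before it. There is no depth.
- r.finish_job(): hands the job in; it is judged then, once.
The state is a dict: "time_s": time; "joints": joint angles; "joint_velocities": joint speeds; "effort": joint torques, N m; "tcp_pos": TCP position; "ee_rot": TCP orientation; "wrist_force": force on the tool from outside, world axes, zero at the start; "moment": the same for the moment, N m; "gripper_width": opening from 0.0 (shut) to 1.0 (fully open); "gripper_force": force on a finger pad.
Only numpy, scipy, OpenCV 4.12 (cv2) and the standard library are available. Lean on these libraries where they do the work, as an engineer would, in place of code of your own. Each camera call takes 0.05 s, during which the arm holds its last target. There are 200 camera calls.

## Task

Read the light probe at full output in the white lamp tester: let its drop front right down, lift the dark filter cassette out of the pocket on the inside of the front, stand it upright on the desk clear of the tester, and shut the front fully again so that no stray light gets in. Then take the light probe from its stand and lower it, tip down, upright and centred, through the collar in the tester's roof until the yellow ring on its stem is level with the collar's top, never letting the probe touch the collar. Finish while still holding the probe there, hanging free in the collar from the gripper, and leave the dropper bottle, the black lens ring and the spray bottle where they are.

Things in the scene. Friction and masses are not known exactly. Their poses are not given: they have to be found in the camera images.
- tester: lamp output tester: white box 115 deep (its x) x 200 wide (its y) x 147 mm high, fixed. Origin: centre of its underside; x points from its front to its back, y to the left seen from the front, z up. Front plane at x = -57.5 mm, roof top 147 mm up. Display and dummy keys on the right half of the roof.
- front_door (a joint): hinge of the tester's black drop front (panel 200 wide x 112 high x 12 mm, hinged at its lower edge), rad: 0 shut and upright, 1.571 right down and level on its stop, inside facing up 42 mm above the desk. About 2 N at the bar moves it. Let go beyond 0.5 rad it sinks damped to 1.571 in 2 to 3 s; nearly shut it stays where it is. No latch.
- door_hinge (a point): middle of the hinge line (the tester's y axis direction), at the outer lower edge of the front, 30 mm above the desk.
- door_bar (a point): middle of the round steel bar (8 mm thick, 112 mm long along the tester's y, an arm at each end) at the front's free edge, in the panel's plane: 148 mm from the hinge line, 32 mm clear gap to the panel's edge, so it can be pinched from above at any angle of the front. Shut: 178 mm above the desk, 6 mm behind the front plane. Down: 36 mm above the desk, 148 mm before that plane.
- filter: dark filter cassette, slab 18 (its x) x 44 (its y) x 68 mm (its z), 70 g, round glass in both faces. Origin: centre of its foot. Plugged foot first 22 mm deep (1 mm play) into a pocket inside the front, 56 mm from the hinge line, at tester y = +30 mm. Front shut: it lies level under the collar. Front down: it stands upright, width along tester y, foot 42 and top 110 mm above the desk.
- collar: black round guide collar in the tester's roof, outer diameter 36 mm, bore diameter 20 mm, 14 mm long; fixed to the tester. Origin: on the bore's axis at the collar's lower end. The axis is vertical, at tester x = -2 mm, y = +30 mm.
- collar_top (a point): centre of the collar's upper mouth, on the bore axis, 156 mm above the desk.
- probe: light probe, 110 mm, 60 g: steel stem 9 mm in diameter, 62 mm long, with a yellow ring 4 mm wide centred 40 mm above the tip; above it a round white handle 16 mm in diameter, 46 mm long. Origin: the tip; z points up to the handle. At the start it hangs upright in the stand, handle's shoulder on the stand's top, tip 14 mm, handle 76 to 122 mm above the desk.
- probe_tip (a point): the tip (lower end) of the probe's stem, on its axis.
- stand: probe stand, fixed to the desk: grey square foot 70 x 70 x 13 mm with an aluminium post 32 x 32 mm, top 76 mm above the desk, with a square well 11.4 mm wide. Origin: centre of its underside.
- drops_green: brown dropper bottle with a green cap, 27 x 27 x 64 mm, standing; a bystander. Origin: centre of its underside.
- lens_ring: black lens ring, 62 mm in diameter, 18 mm high, lying flat; a bystander. Origin: centre of its underside.
- spray: spray bottle, light blue below and white above, 33 mm in diameter, 134 mm high, standing; a bystander. Origin: centre of its underside.

How it is judged:
By the outcome, as a careful person would: the job done as asked, in the order asked, and still so for the second after the job is handed in, while the arm keeps its last pose, push and grip.
It also fails if it takes over 72 s, if anything falls off the work surface, if the arm or the gripper's body presses on something with over 40 N, if the wrist force passes 120 N, or if a joint passes its speed limit or range.

## Working session

There is one attempt and no reset: what is moved stays moved. The work goes in short steps, Python scripts to look and compute and a tool call to move; the robot and the scene stay as the last step left them, time stands still between calls to the robot, and variables do not carry over. Pictures are saved under pics/ and viewed, at most 10 in all, crops included, and the job is handed in when it is done.

Besides the shell and the picture viewer there is one more tool, called after "Emit:" as name(argument=value, ...) on one line, values as JSON. step_arm: Moves the arm, as the interface text tells. Its arguments: {"type":"object","properties":{"targets":{"type":"string"},"claw":{"type":"number"}},"required":["targets"]}

```bash
mkdir -p pics; cat > h.py <<'E'
import numpy as np, cv2
from station import sense, cams, r
def cap(name, save=None):
    s=sense(); c=cams.capture(name)
    if save: cv2.imwrite('pics/'+save+'.png',c['frame'])
    if name=='wrist':
        T=np.eye(4);T[:3,:3]=np.array(s['ee_rot']);T[:3,3]=s['tcp_pos']
        W=T@np.array(c['tool_from_camera']);c['eye'],c['rotation']=W[:3,3],W[:3,:3]
    c['f']=240/np.tan(np.radians(c['vertical_fov'])/2)
    return {k:(v if k=='frame' else np.array(v)) for k,v in c.items()}
def onz(c,u,v,z):
    d=c['rotation']@np.array([(u-c['cx'])/c['f'],(v-c['cy'])/c['f'],1.]); e=c['eye']
    return e+d*(z-e[2])/d[2]
def pix(c,p):
    q=c['rotation'].T@(np.array(p)-c['eye']); return c['cx']+c['f']*q[0]/q[2], c['cy']+c['f']*q[1]/q[2]
E
python3 - <<'E'
from h import *
s=sense();print({k:np.round(v,4) for k,v in s.items()})
import pickle
D={n:cap(n,n+'0') for n in('scene','side','wrist')}
pickle.dump(D,open('d0.pkl','wb'))
for n,c in D.items(): print(n,c['eye'].round(3),c['rotation'].round(3).tolist(),c['f'],c['cx'],c['cy'])
E
```

```text
{'time_s': np.float64(0.0), 'joints': array([ 9.01621e+01,  2.20904e+01,  3.78000e-01, -2.85000e-02,
       -6.84115e+01, -1.48154e+01]), 'joint_velocities': array([ 0.0145,  0.039 ,  0.1134,  0.0332, -0.0532,  0.0401]), 'effort': array([ 3.00000e-04, -3.90665e+01,  1.87408e+01,  4.21970e+00,
        1.10000e-02, -2.00000e-04]), 'tcp_pos': array([0.1579, 0.6041, 0.2215]), 'ee_rot': array([[ 9.674e-01, -2.531e-01, -5.000e-04],
       [-2.531e-01, -9.674e-01, -2.200e-03],
       [ 1.000e-04,  2.200e-03, -1.000e+00]]), 'wrist_force': array([-0.47  ,  0.5913,  0.0696]), 'moment': array([0.0059, 0.0427, 0.018 ]), 'gripper_force': np.float64(0.0), 'gripper_width': np.float64(0.9987)}
scene [-0.291 -0.453  1.014] [[0.466, -0.619, 0.632], [-0.884, -0.316, 0.343], [-0.013, -0.719, -0.695]] 555.2026787779333 328.1846091226853 245.0898132974322
side [ 0.328 -1.071  0.642] [[0.982, -0.091, 0.168], [-0.191, -0.418, 0.888], [-0.011, -0.904, -0.428]] 457.81584708235204 318.7123770182979 231.0954440433093
wrist [0.222 0.587 0.384] [[-0.254, -0.938, -0.235], [-0.967, 0.247, 0.06], [0.002, 0.242, -0.97]] 370.02592930529823 323.50662642742475 236.35328910961093
```

View pics/scene0.png

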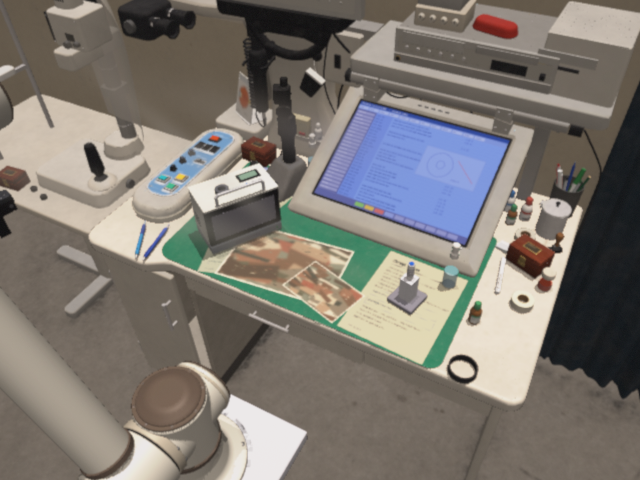

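View pics/side0.png

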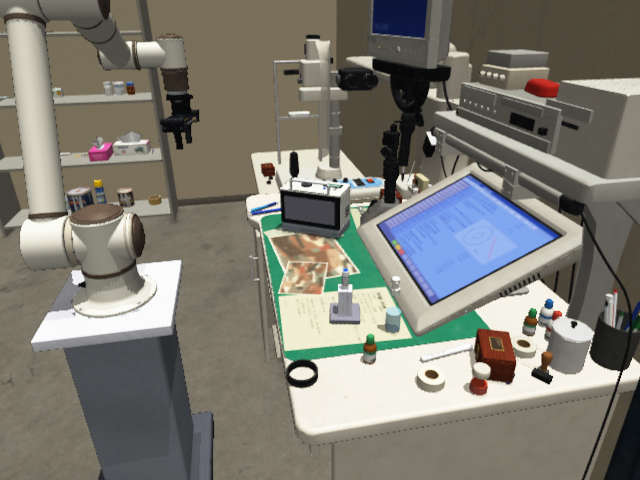

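The scene picture shows the tester at about (237,205) and the stand with the probe at (408,288). In the side picture they are at (316,208) and (346,300). I'll enlarge both.

```bash
python3 - <<'E'
from h import *
a=cv2.imread('pics/scene0.png');b=cv2.imread('pics/side0.png')
R=lambda im,x,y,w,h,k:cv2.resize(im[y:y+h,x:x+w],None,fx=k,fy=k,interpolation=cv2.INTER_CUBIC)
top=np.hstack([R(a,180,150,130,112,0+400/130)[:340,:400],R(b,265,165,100,85,4)[:340,:400]])
bot=np.hstack([R(a,370,250,100,65,4)[:260],R(b,310,255,100,65,4)[:260]])
cv2.imwrite('pics/z0.png',np.vstack([top,bot]))
E
```

```text
(no output)
```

View pics/z0.png

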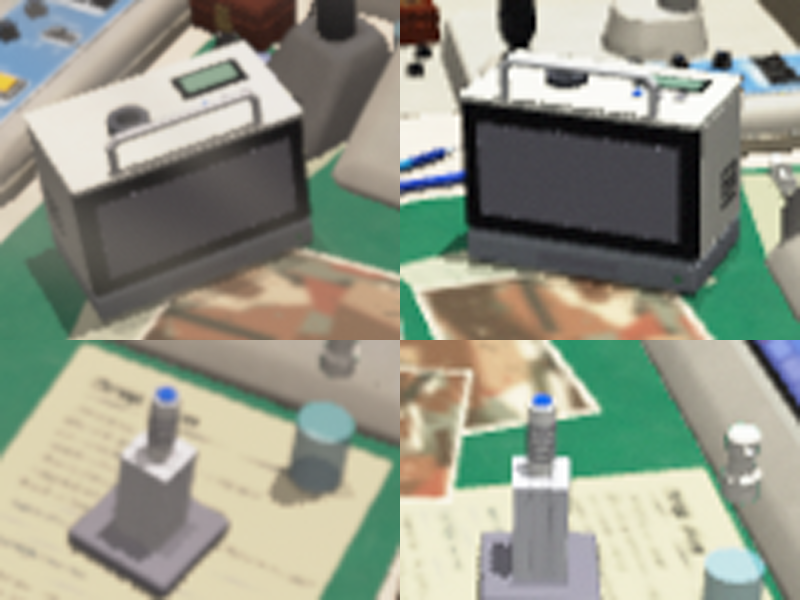

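```bash
python3 - <<'E'
from h import *
import pickle
from scipy.optimize import least_squares
D=pickle.load(open('d0.pkl','rb'));S,B=D['scene'],D['side']
k=400/130
s=lambda u,v:(180+u/k-.3,150+v/k-.3)
b=lambda u,v:(265+(u-400)/4-.4,165+v/4-.4)
s2=lambda u,v:(370+u/4-.4,250+(v-340)/4-.4)
b2=lambda u,v:(310+(u-400)/4-.4,255+(v-340)/4-.4)
X,Y=.0575,.1
obs=[(S,s(77,193),(-X,Y,.147)),(S,s(303,122),(-X,-Y,.147)),(S,s(27,118),(X,Y,.147)),(S,s(240,43),(X,-Y,.147)),
(S,s(100,318),(-X,Y,0)),(S,s(310,243),(-X,-Y,0)),(B,b(463,96),(-X,Y,.147)),(B,b(700,127),(-X,-Y,.147)),(B,b(738,83),(X,-Y,.147)),
(B,b(470,262),(-X,Y,0)),(B,b(690,295),(-X,-Y,0)),(S,s(127,112),(-.002,.03,.156)),(B,b(567,74),(-.002,.03,.156))]
def fit(obs,x0):
    def W(p,q):
        c,n=np.cos(p[2]),np.sin(p[2]);return [p[0]+c*q[0]-n*q[1],p[1]+n*q[0]+c*q[1],q[2]]
    f=lambda p:np.ravel([np.array(pix(c,W(p,q)))-uv for c,uv,q in obs])
    o=least_squares(f,x0,loss='soft_l1');print(o.x.round(4),np.degrees(o.x[2]).round(2));print(f(o.x).reshape(-1,2).round(1).tolist());return o.x,W
g=onz(S,*s(190,158),.147);print(g)
p,W=fit(obs,[g[0],g[1],1.0])
for n,q in dict(collar=(-.002,.03,.156),bar=(-.0515,0,.178),hinge=(-.0575,0,.03)).items():print(n,np.round(W(p,q),4))
for n,c,uv in (('S',S,s2(168,394)),('B',B,b2(543,399))):print('probe top',n,onz(c,*uv,.122).round(4))
for n,c,uv in (('S',S,s2(160,452)),('B',B,b2(541,463))):print('post top ctr',n,onz(c,*uv,.076).round(4))
print('foot S',[onz(S,*s2(*q),.013)[:2].round(4).tolist() for q in((70,535),(165,582),(229,520))])
print('spray base',onz(S,*s2(323,478),0),onz(B,*b2(735,593),0))
print('white',onz(S,455,244,.134),onz(B,396,277,.134))
print('drops',onz(S,475,320,0),'ring',onz(S,462,368,.009),onz(B,302,373,.009))
E
```

```text
[0.53758683 0.2378955  0.147     ]
[0.5759 0.2912 1.0098] 57.85
[[-1.4, -0.1], [-0.1, -3.6], [-1.4, -1.2], [1.2, -0.8], [0.8, 2.4], [1.7, 0.1], [-1.3, -0.6], [-0.7, -0.8], [1.3, -1.8], [-1.0, -0.0], [1.4, 0.9], [0.3, 1.6], [-0.2, -0.8]]
collar [0.5495 0.3055 0.156 ]
bar [0.5485 0.2476 0.178 ]
hinge [0.5454 0.2425 0.03  ]
probe top S [ 0.553  -0.2046  0.122 ]
probe top B [ 0.5528 -0.2024  0.122 ]
post top ctr S [ 0.5514 -0.2049  0.076 ]
post top ctr B [ 0.5537 -0.1966  0.076 ]
foot S [[0.5221, -0.1659], [0.5144, -0.2287], [0.5756, -0.2448]]
spray base [ 0.64479306 -0.28108865  0.        ] [ 0.66043863 -0.24023508  0.        ]
white [ 0.64293371 -0.27321493  0.134     ] [ 0.64532344 -0.27647562  0.134     ]
drops [ 0.56482151 -0.36731034  0.        ] ring [ 0.42052427 -0.38190688  0.009     ] [ 0.42136636 -0.38655688  0.009     ]
```

```bash
cat >> h.py <<'E'
P=np.array([.5759,.2912]);YAW=np.radians(57.85)   # tester pose
def W(q):
    c,n=np.cos(YAW),np.sin(YAW);return np.array([P[0]+c*q[0]-n*q[1],P[1]+n*q[0]+c*q[1],q[2]])
def go(*ts):
    """tool-axis shifts (cm) from measured pose through world targets; tool yaw (of y axis)"""
    s=sense();R=np.array(s['ee_rot']);p=np.array(s['tcp_pos'])
    print('tcp',p.round(4),'yaw_y',np.degrees(np.arctan2(R[1,1],R[0,1])).round(2),'F',np.round(s['wrist_force'],1),'w',round(float(s['gripper_width'])*8.7,2),'t',round(float(s['time_s']),2))
    for t in ts:
        d=R.T@(np.array(t)-p)*100;print(d.round(2));p=np.array(t)
E
python3 - <<'E'
from h import *
go([.5485,.2476,.30]); 
c=cap('scene');print(pix(c,[.5,-.04,0]),c['frame'][100,100])
E
```

```text
tcp [0.158  0.6042 0.2217] yaw_y -104.67 F [-0.8  0.2 -0. ] w 8.71 t 0.15
[46.81 24.63 -7.78]
(np.float64(335.30846099077553), np.float64(289.91287116898036)) [75 89 99]
```

Emit:
step_arm(targets="1.5 0.8 -0.8 0;3 1.5 -1 0;3 1.5 -1 0;3.3 1.7 -1 0;3.3 1.7 -1 0;3.3 1.7 -1 0;3.3 1.7 -1 0;3.3 1.7 -1 0;3.3 1.7 0 0;3.3 1.7 0 0;3.3 1.7 0 0;3.3 1.7 0 0", claw=4.5)

```text
time_s: 1.2
tcp_pos: [0.4708, 0.3235, 0.3013]
ee_rot: [[0.967, -0.253, 0.001], [-0.253, -0.967, 0.001], [0.0, -0.001, -1.0]]
wrist_force: [-0.6, 0.1, 1.1]
gripper_width: 0.518
gripper_force: 0.0
```

Emit:
step_arm(targets="3 1.6 0 0;3 1.7 0 0;2 1.5 0 0;0.9 0.6 0 0;0 0 0 6;0 0 0 6;0 0 0 5.5;0 0 0 0;0 0 0 0;0 0 0 0")

```text
time_s: 2.03
tcp_pos: [0.5419, 0.251, 0.3008]
ee_rot: [[0.848, -0.53, 0.0], [-0.53, -0.848, 0.0], [0.0, -0.0, -1.0]]
wrist_force: [-0.9, 0.4, 0.3]
gripper_width: 0.513
gripper_force: 0.0
```

```bash
python3 - <<'E'
from h import *
import pickle
go(W([-.0515,0,.3]))
c=cap('wrist','w1');pickle.dump(c,open('w1.pkl','wb'))
im=c['frame']
for n,q in dict(collar=(-.002,.03,.156),bar=(-.0515,0,.178),fl=(-.0575,.1,.147),fr=(-.0575,-.1,.147),bl=(.0575,.1,.147),br=(.0575,-.1,.147)).items():
    u=pix(c,W(q));print(n,np.round(u,1))
E
```

```text
tcp [0.5419 0.251  0.3008] yaw_y -122.02 F [-0.9  0.4  0.3] w 4.46 t 2.03
[ 0.74 -0.06  0.08]
collar [265.4 249.8]
bar [322.6 221. ]
fl [329.  319.2]
fr [330.3  91.2]
bl [206. 319.]
br [187.1  91. ]
```

View pics/w1.png

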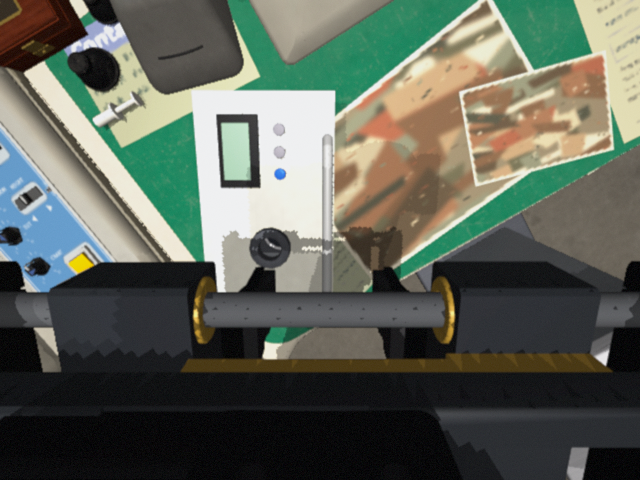

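Wrist view: roof corners at (193,91) and (335,91), the bar along u≈327, collar at about (269,246). That is a small shift from the first fit, so I refine it.

```bash
python3 - <<'E'
from h import *
import pickle
c=pickle.load(open('w1.pkl','rb'));im=c['frame']
g=cv2.cvtColor(im,cv2.COLOR_BGR2GRAY)
# subpixel edges: along rows for the roof front/back edges and bar
for v in (100,110,120,150,180,205): 
    row=g[v].astype(int);d=np.diff(row)
    print(v,[(i,d[i]) for i in range(180,350) if abs(d[i])>25])
print('top edge',[(u,int(np.argmax(np.diff(g[80:105,u].astype(int))))+80) for u in (210,260,310)])
m=((g<95)).astype(np.uint8)[225:275,245:300]
n,l,st,ce=cv2.connectedComponentsWithStats(m);print([(s.tolist(),(k+[245,225]).round(1).tolist()) for s,k in zip(st,ce) if s[4]>60])
z=cv2.resize(im[215:285,235:345],None,fx=5,fy=5,interpolation=cv2.INTER_CUBIC);cv2.imwrite('pics/w1z.png',z)
E
```

```text
100 [(334, np.int64(-77)), (335, np.int64(-53))]
110 [(334, np.int64(-83)), (335, np.int64(-44)), (340, np.int64(34)), (341, np.int64(53)), (342, np.int64(34))]
120 [(192, np.int64(57)), (193, np.int64(67)), (215, np.int64(-74)), (216, np.int64(-84)), (217, np.int64(-26)), (256, np.int64(45)), (257, np.int64(97)), (258, np.int64(37))]
150 [(194, np.int64(49)), (195, np.int64(78)), (217, np.int64(-83)), (218, np.int64(-86)), (221, np.int64(63)), (222, np.int64(74)), (248, np.int64(-62)), (249, np.int64(-67)), (257, np.int64(45)), (258, np.int64(96)), (259, np.int64(43)), (273, np.int64(-32)), (283, np.int64(-28)), (284, np.int64(27)), (285, np.int64(47)), (321, np.int64(-54)), (323, np.int64(30)), (330, np.int64(-31)), (332, np.int64(58)), (334, np.int64(-43))]
180 [(197, np.int64(68)), (198, np.int64(46)), (219, np.int64(-91)), (220, np.int64(-87)), (250, np.int64(-32)), (258, np.int64(30)), (259, np.int64(93)), (260, np.int64(74)), (321, np.int64(-59)), (331, np.int64(26)), (332, np.int64(34)), (333, np.int64(-66)), (334, np.int64(-47))]
205 [(199, np.int64(66)), (200, np.int64(43)), (321, np.int64(-62)), (332, np.int64(37))]
top edge [(210, 82), (260, 89), (310, 90)]
[([0, 0, 55, 50, 1407], [274.5, 248.5]), ([5, 3, 41, 47, 1343], [269.3, 250.5])]
```

View pics/w1z.png

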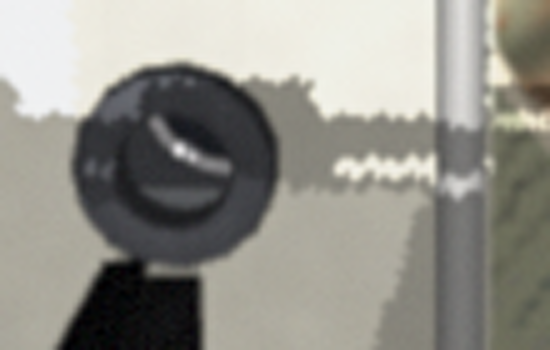

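The zoom puts the collar bore at about (269.4,248). The tester pose is corrected by (-3.6, -1) mm.

```bash
sed -i 's/^P=np.array.*;/P=np.array([.5748,.2876]);/' h.py; python3 - <<'E'
from h import *
b=lambda a:W([-.0575-.148*np.sin(a)+.006*np.cos(a),-.015,.03+.148*np.cos(a)+.006*np.sin(a)-.015])
go(b(0)+[0,0,.05],b(0),*[b(a) for a in np.arange(.1,1.01,.1)])
E
```

```text
tcp [0.5419 0.2511 0.3007] yaw_y -122.04 F [0.1 0.7 0.3] w 4.53 t 2.08
[2.34 0.31 8.77]
[-0.  0.  5.]
[-0.    1.48  0.01]
[-0.    1.47  0.16]
[-0.    1.45  0.31]
[-0.    1.41  0.45]
[-0.    1.36  0.59]
[-0.    1.29  0.72]
[-0.    1.21  0.85]
[-0.    1.12  0.96]
[-0.    1.02  1.07]
[-0.    0.91  1.17]
```

Emit:
step_arm(targets="0.8 0.1 2.8 0;0.8 0.1 3 0;0.7 0.1 3 0;0 0 2 0;0 0 2 0;0 0 1 0;0 0 0 0;0 0 0 0")

```text
time_s: 2.75
tcp_pos: [0.5603, 0.2364, 0.163]
ee_rot: [[0.847, -0.531, 0.0], [-0.531, -0.847, -0.0], [0.001, 0.0, -1.0]]
wrist_force: [-0.5, 0.5, 0.1]
gripper_width: 0.52
gripper_force: 0.0
```

Emit:
step_arm(targets="0 0 0 0;0 0 0 0;0 0 0 0;0 0 0 0;0 0 0 0;0 0 0 0", claw=0)

```text
time_s: 3.25
tcp_pos: [0.56, 0.2363, 0.1629]
ee_rot: [[0.847, -0.532, 0.0], [-0.532, -0.847, 0.0], [0.0, -0.001, -1.0]]
wrist_force: [0.6, -0.3, -0.2]
gripper_width: 0.149
gripper_force: 0.0
```

Fingers still closing.

Emit:
step_arm(targets="0 0 0 0;0 0 0 0;0 0 0 0;0 0 0 0")

```text
time_s: 3.58
tcp_pos: [0.5601, 0.2363, 0.1628]
ee_rot: [[0.847, -0.532, 0.0], [-0.532, -0.847, 0.0], [0.0, -0.0, -1.0]]
wrist_force: [-0.8, 0.4, 0.7]
gripper_width: 0.075
gripper_force: 30.0
```

Emit:
step_arm(targets="0 0.7 0 0;0 0.78 0.01 0;0 1.47 0.16 0;0 1.45 0.31 0;0 1.41 0.45 0;0 1.36 0.59 0;0 1.29 0.72 0;0 1.21 0.85 0")

```text
time_s: 4.25
tcp_pos: [0.5079, 0.1538, 0.1319]
ee_rot: [[0.846, -0.533, 0.001], [-0.533, -0.846, 0.002], [0.0, -0.002, -1.0]]
wrist_force: [1.3, 3.7, -0.9]
gripper_width: 0.079
gripper_force: 30.0
```

Emit:
step_arm(targets="0 1.12 0.96 0;0 1.02 1.07 0;0 0.91 1.17 0;0 0.79 1.25 0;0 0.66 1.33 0;0 0.52 1.39 0;0 0.38 1.43 0;0 0.24 1.4 0;0 0.08 0.9 0;0 0 0 0")

```text
time_s: 5.08
tcp_pos: [0.4784, 0.106, 0.0228]
ee_rot: [[0.848, -0.53, 0.002], [-0.53, -0.848, 0.001], [0.001, -0.001, -1.0]]
wrist_force: [-0.4, 2.0, 0.1]
gripper_width: 0.082
gripper_force: 30.0
```

Emit:
step_arm(targets="0 0 0 0;0 0 0 0;0 0 0 0;0 0 0 0;0 0 -1 0;0 0 -3 0;0 0 -3.5 0;0 0 -3.5 0;0 0 -3.5 0;0 0 -3.5 0;0 0 -2 0;0 0 0 0", claw=3)

```text
time_s: 6.08
tcp_pos: [0.4806, 0.1067, 0.2281]
ee_rot: [[0.847, -0.532, 0.01], [-0.532, -0.847, 0.004], [0.006, -0.009, -1.0]]
wrist_force: [0.1, 0.3, 0.0]
gripper_width: 0.345
gripper_force: 0.0
```

```bash
python3 - <<'E'
from h import *
print(np.round(sense()['joints'],1))
go(W([-.1135,.03,.22]))
c=cap('wrist','w2')
print(np.round([pix(c,W([-.1135,.03,z])) for z in (.11,.042)],1), pix(c,W([-.2055,0,.036])))
E
```

```text
[ 31.5   8.4 -17.6   0.1 -63.3  26.3]
tcp [0.4806 0.1067 0.2281] yaw_y -122.14 F [0.1 0.3 0. ] w 3.0 t 6.08
[-4.66 -8.97  0.86]
[[214.3 288.1]
 [234.6 262.6]] (np.float64(327.49133180760117), np.float64(231.83304903812558))
```

View pics/w2.png

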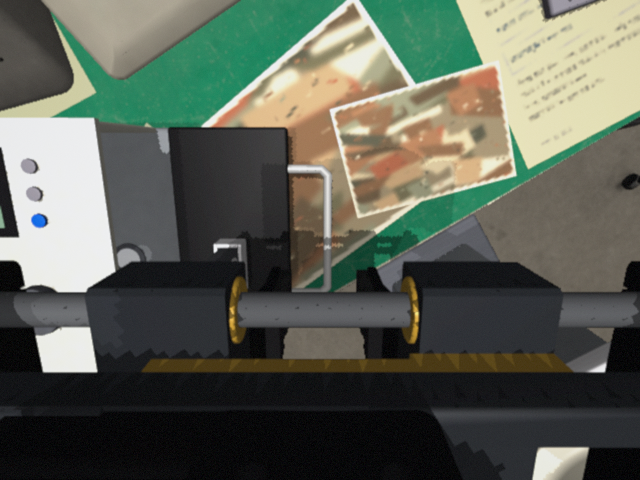

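Front is down (bar at u≈327, as predicted); the filter's near end shows at about (230,245). I'll compare it with the prediction by corners and turn the gripper.

```bash
python3 - <<'E'
from h import *
import pickle
im=cv2.imread('pics/w2.png')
c=cap('wrist')
print(np.round([pix(c,W([-.1135+dx,.008,.11])) for dx in (.009,-.009)],1))
g=cv2.cvtColor(im,cv2.COLOR_BGR2GRAY)[234:262,206:252]
for r in g[::2,::2]: print(' '.join('%3d'%x for x in r))
E
```

```text
[[197.7 261.7]
 [220.4 261.7]]
 42  41  42  45  45  45  46  46  47  48  48  49  47  49  50  50  49  40  29  24  27  25  45
 41  44  42  43  46  45  47  45  45  48  47  47  46  47  49  45  32  25  24  24  26  26  36
 40  40  45  43  43  44  47  68  70  71  73  70  69  72  73  58  53  55  51  47  26  26  26
 42  44  44  44  44  48  83 108 105 108 105 105 105 102  90  88  86  86  85  81  32  16  27
 42  42  43  42  59  92 107 106 107 104 105 100  91  84  87  86  83  85  83  82  41  17  24
 42  42  39  53 194 189 201 201 199 201 200 176 138 145 142 133 130 121  82  82  40  14  23
 42  41  41  54 234 235 236 235 236 233 234 221 143 161 139 148 152 157  81  85  44  13  20
 42  42  40  49 236 232 113  98  95  92  91  66  53  54  54  50 130 136  81  81  48  16  22
 43  42  41  43 235 218  43  37  35  36  33  27  28  31  30  31 128 135  77  80  45  10  23
 40  40  38  41 165  74  38  39  39  32  31  31  32  30  30  29 132 137  82  82  54  18  20
 41  44  43  39  38  37  37  37  34  31  31  32  30  31  32  30 105 139  80  82  56  13  21
 41  42  38  36  37  37  38  36  29  34  30  31  29  31  35  29 102 138  85  84  60  13  12
 42  40  39  40  38  37  34  32  31  29  30  30  32  47  74  55  86 141  86  83  66  16  16
 40  37  39  37  37  28  32  29  30  32  32  27  34  73  73  69  78 128  83  81  65  19  19
```

Emit:
step_arm(targets="-0.4 -0.9 0 0;-1 -1.7 0 0;-1.3 -2.6 0 0;-1.3 -2.6 0 0;-0.6 -1.1 0 0;0 0 0 7;0 0 0 7;0 0 0 7;0 0 0 7;0 0 0 7;0 0 0 7;0 0 0 7", claw=7.2)

```text
time_s: 7.18
tcp_pos: [0.4858, 0.2056, 0.2209]
ee_rot: [[0.148, -0.989, -0.003], [-0.989, -0.148, -0.002], [0.002, 0.003, -1.0]]
wrist_force: [-0.0, -0.7, -0.2]
gripper_width: 0.828
gripper_force: 0.0
```

Emit:
step_arm(targets="0 0 0 7;0 0 0 7;0 0 0 7;0 0 0 7;0 0 0 7;0 0 0 6;0 0 0 0;0 0 0 0")

```text
time_s: 7.85
tcp_pos: [0.4861, 0.2056, 0.2214]
ee_rot: [[-0.53, -0.848, -0.002], [-0.848, 0.53, -0.002], [0.002, 0.001, -1.0]]
wrist_force: [0.8, 1.0, 0.0]
gripper_width: 0.822
gripper_force: 0.0
```

```bash
python3 - <<'E'
from h import *
print(np.round(sense()['joints'],1))
go(W([-.1135,.03,.22]))
c=cap('wrist','w3')
for dx in (.009,-.009):print(np.round([pix(c,W([-.1135+dx,.03+dy,.11])) for dy in (-.022,.022)],1))
E
```

```text
[ 40.5  12.7 -13.1  -0.  -64.3 -72.5]
tcp [0.4861 0.2056 0.2214] yaw_y 148.0 F [0.8 1.  0. ] w 7.15 t 7.85
[-0.32 -0.15  0.14]
[[293.6 248.7]
 [350.7 248.8]]
[[293.1 225.9]
 [351.1 226. ]]
```

View pics/w3.png

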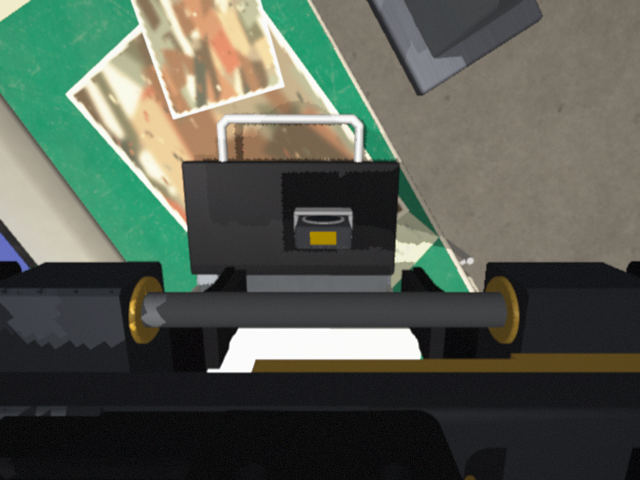

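Emit:
step_arm(targets="-0.3 -0.1 1.5 0;0 0 3 0;0 0 3 0;0 0 2.5 0;0 0 2 0;0 0 1.7 0;0 0 1 0;0 0 0 0;0 0 0 0")

```text
time_s: 8.65
tcp_pos: [0.4891, 0.2078, 0.0756]
ee_rot: [[-0.531, -0.847, -0.0], [-0.847, 0.531, -0.001], [0.001, -0.0, -1.0]]
wrist_force: [1.0, 0.1, -0.2]
gripper_width: 0.829
gripper_force: 0.0
```

Emit:
step_arm(targets="0 0 0 0;0 0 0 0;0 0 0 0;0 0 0 0;0 0 0 0;0 0 0 0;0 0 0 0;0 0 0 0", claw=2)

```text
time_s: 9.32
tcp_pos: [0.489, 0.2079, 0.0761]
ee_rot: [[-0.532, -0.847, 0.0], [-0.847, 0.532, 0.0], [-0.0, -0.0, -1.0]]
wrist_force: [-1.6, 1.1, 3.7]
gripper_width: 0.505
gripper_force: 30.0
```

Emit:
step_arm(targets="0 0 -0.3 0;0 0 -0.5 0;0 0 -0.8 0;0 0 -1 0;0 0 -1 0;0 0 -1.5 0;0 0 -2 0;0 0 -2 0;0 0 -1.5 0;0 0 -0.5 0;0 0 0 0")

```text
time_s: 10.23
tcp_pos: [0.4895, 0.208, 0.1887]
ee_rot: [[-0.532, -0.847, 0.003], [-0.847, 0.532, 0.002], [-0.003, -0.001, -1.0]]
wrist_force: [-0.1, -0.6, 0.5]
gripper_width: 0.506
gripper_force: 30.0
```

```bash
python3 - <<'E'
from h import *
s=sense();z=s['tcp_pos'][2]
go([.50,-.04,z],[.50,-.04,.036])
c=cap('side','sd2');
for q in ([.4525,.1,.0],[.5,-.04,0]):print(pix(c,q))
E
```

```text
tcp [0.4895 0.208  0.1887] yaw_y 147.84 F [-0.1 -0.6  0.5] w 4.4 t 10.23
[ 20.44 -14.09  -0.05]
[ 0.05  0.02 15.27]
(np.float64(286.23494239037245), np.float64(258.22048279376537))
(np.float64(310.66018541080155), np.float64(281.1634092006547))
```

View pics/sd2.png

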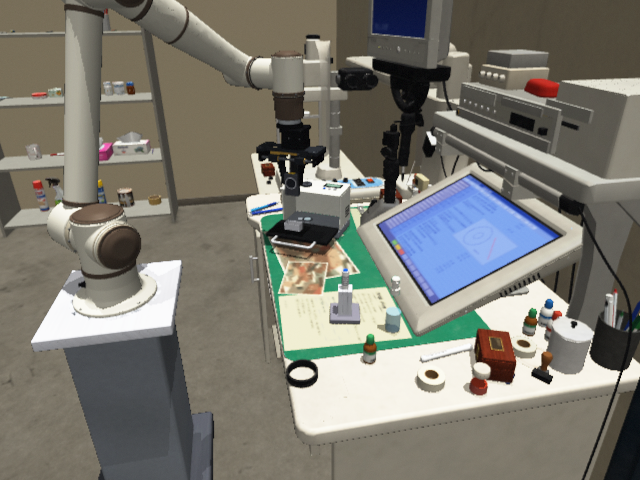

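Filter is out and in the gripper (side view about (293,225)); the front is down, and the placing spot at (311,281) is free.

Emit:
step_arm(targets="0.7 -0.5 0 0;1.6 -1.1 0 0;2.4 -1.7 0 0;2.8 -1.9 0 0;2.8 -1.9 0 0;2.8 -1.9 0 0;2.8 -1.9 0 0;2.2 -1.5 1 0;1.5 -1.1 2 0;0.8 -0.6 3 0;0 0 3 0;0 0 2.5 0")

```text
time_s: 11.28
tcp_pos: [0.4976, -0.0418, 0.0689]
ee_rot: [[-0.534, -0.845, -0.004], [-0.845, 0.534, -0.001], [0.003, 0.003, -1.0]]
wrist_force: [-1.5, -0.1, -0.6]
gripper_width: 0.503
gripper_force: 30.0
```

Emit:
step_arm(targets="0 0 1.5 0;0 0 1 0;0 0 0.6 0;0 0 0 0;0 0 0 0;0 0 0 0")

```text
time_s: 11.78
tcp_pos: [0.5001, -0.04, 0.0412]
ee_rot: [[-0.532, -0.847, 0.001], [-0.847, 0.532, 0.0], [-0.001, -0.001, -1.0]]
wrist_force: [0.1, 0.3, -0.8]
gripper_width: 0.5
gripper_force: 30.0
```

Emit:
step_arm(targets="0 0 0.3 0;0 0 0.2 0;0 0 0.1 0;0 0 0 0;0 0 0 0")

```text
time_s: 12.2
tcp_pos: [0.4998, -0.04, 0.0347]
ee_rot: [[-0.532, -0.847, 0.0], [-0.847, 0.532, 0.0], [-0.0, -0.0, -1.0]]
wrist_force: [0.1, -0.8, 0.1]
gripper_width: 0.504
gripper_force: 30.0
```

Emit:
step_arm(targets="0 0 0.1 0;0 0 0 0;0 0 0 0")

```text
time_s: 12.45
tcp_pos: [0.5, -0.0399, 0.0341]
ee_rot: [[-0.532, -0.847, 0.001], [-0.847, 0.532, 0.0], [-0.0, -0.001, -1.0]]
wrist_force: [-0.9, 0.3, 3.6]
gripper_width: 0.502
gripper_force: 30.0
```

Emit:
step_arm(targets="0 0 0 0;0 0 0 0;0 0 0 0;0 0 0 0;0 0 0 0;0 0 -0.7 0;0 0 -2 0;0 0 -3 0;0 0 -3 0;0 0 -3 0;0 0 -2 0;0 0 -1 0", claw=6.5)

```text
time_s: 13.45
tcp_pos: [0.5012, -0.0399, 0.1845]
ee_rot: [[-0.532, -0.847, 0.006], [-0.847, 0.532, 0.001], [-0.004, -0.005, -1.0]]
wrist_force: [-0.2, 0.3, -0.8]
gripper_width: 0.747
gripper_force: 0.0
```

```bash
python3 - <<'E'
from h import *
z=sense()['tcp_pos'][2]
b=W([-.2055,-.015,z]);go(b,b+[0,0,.021-z])
c=cap('wrist','w4');cv2.imwrite('pics/w4z.png',cv2.resize(c['frame'][100:300,200:500],None,fx=1.5,fy=1.5))
E
```

```text
tcp [ 0.5012 -0.0399  0.1845] yaw_y 147.87 F [-0.2  0.3 -0.8] w 6.5 t 13.45
[-11.1    9.69  -0.  ]
[ 0.07  0.08 16.34]
```

View pics/w4z.png

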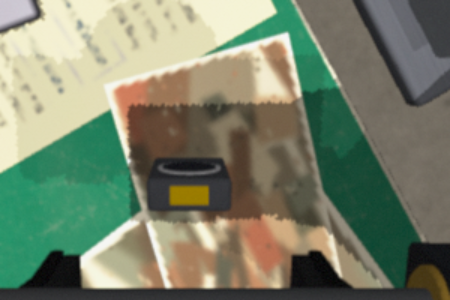

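The filter stands upright at crop (188,185). Now back to the bar.

Emit:
step_arm(targets="-1 0.9 0 0;-2.5 2.2 0 0;-3 2.6 0 0;-2.8 2.4 0 0;-1.8 1.6 0 0;0 0 0 -7;0 0 0 -7;0 0 0 -7;0 0 0 -7;0 0 0 -7;0 0 0 -7;0 0 0 -7", claw=3)

```text
time_s: 14.5
tcp_pos: [0.4758, 0.1052, 0.179]
ee_rot: [[0.295, -0.955, -0.003], [-0.955, -0.295, -0.001], [0.0, 0.003, -1.0]]
wrist_force: [0.0, -0.9, -0.2]
gripper_width: 0.349
gripper_force: 0.0
```

Emit:
step_arm(targets="0 0 0 -7;0 0 0 -7;0 0 0 -7;0 0 0 -7;0 0 0 -7;0 0 0 -6;0 0 0 0;0 0 0 0")

```text
time_s: 15.17
tcp_pos: [0.4761, 0.1053, 0.1795]
ee_rot: [[0.845, -0.535, -0.002], [-0.535, -0.845, -0.001], [-0.001, 0.002, -1.0]]
wrist_force: [-0.0, -0.6, 1.3]
gripper_width: 0.34
gripper_force: 0.0
```

```bash
python3 - <<'E'
from h import *
z=sense()['tcp_pos'][2]
b=W([-.2055,-.015,z]);go(b,b+[0,0,.021-z])
E
```

```text
tcp [0.4761 0.1053 0.1795] yaw_y -122.33 F [-0.  -0.6  1.3] w 2.96 t 15.17
[ 0.16 -0.14 -0.  ]
[ 0.02 -0.03 15.85]
```

Emit:
step_arm(targets="0.2 -0.1 1.5 0;0 0 3 0;0 0 3 0;0 0 3 0;0 0 2.5 0;0 0 1.7 0;0 0 1 0;0 0 0 0;0 0 0 0")

```text
time_s: 15.92
tcp_pos: [0.4786, 0.1051, 0.023]
ee_rot: [[0.846, -0.533, -0.002], [-0.533, -0.846, -0.001], [-0.001, 0.002, -1.0]]
wrist_force: [0.6, 0.3, 0.7]
gripper_width: 0.344
gripper_force: 0.0
```

Emit:
step_arm(targets="0 0 0 0;0 0 0 0;0 0 0 0;0 0 0 0;0 0 0 0;0 0 0 0;0 0 0 0", claw=0)

```text
time_s: 16.5
tcp_pos: [0.4793, 0.1056, 0.0243]
ee_rot: [[0.847, -0.532, 0.001], [-0.532, -0.847, 0.0], [0.001, -0.001, -1.0]]
wrist_force: [-1.9, 0.6, 4.9]
gripper_width: 0.079
gripper_force: 30.0
```

```bash
python3 - <<'E'
from h import *
go()
print(sense()['gripper_force'])
E
```

```text
tcp [0.4793 0.1056 0.0243] yaw_y -122.15 F [-1.9  0.6  4.9] w 0.69 t 16.5
30.000956654548645
```

Emit:
step_arm(targets="0 -0.05 -0.5 0;0 -0.03 -0.55 0;0 -0.24 -1.46 0;0 -0.38 -1.43 0;0 -0.52 -1.39 0;0 -0.66 -1.33 0;0 -0.79 -1.25 0;0 -0.91 -1.17 0;0 -1.02 -1.07 0;0 -1.12 -0.96 0;0 -1.21 -0.85 0;0 -1.29 -0.72 0")

```text
time_s: 17.5
tcp_pos: [0.521, 0.172, 0.152]
ee_rot: [[0.846, -0.533, -0.005], [-0.533, -0.846, -0.006], [-0.001, 0.008, -1.0]]
wrist_force: [-1.6, -4.9, 4.0]
gripper_width: 0.078
gripper_force: 30.0
```

```bash
python3 - <<'E'
from h import *
b=lambda a:W([-.0575-.148*np.sin(a)+.006*np.cos(a),-.015,.03+.148*np.cos(a)+.006*np.sin(a)-.012])
go(*[b(a) for a in np.arange(.4,-.01,-.1)])
E
```

```text
tcp [0.521 0.172 0.152] yaw_y -122.18 F [-1.6 -4.9  4. ] w 0.68 t 17.5
[-0.1  -1.69 -0.48]
[-0.   -1.41 -0.46]
[-0.   -1.45 -0.32]
[-0.   -1.47 -0.17]
[-0.   -1.48 -0.03]
```

Emit:
step_arm(targets="0 -1.36 -0.59 0;0 -1.41 -0.45 0;0 -1.45 -0.31 0;0 -1.47 -0.16 0;0 -0.8 0 0;0 -0.5 0 0;0 -0.3 0 0;0 0 0 0;0 0 0 0")

```text
time_s: 18.25
tcp_pos: [0.5614, 0.2359, 0.1672]
ee_rot: [[0.847, -0.532, 0.0], [-0.532, -0.847, -0.002], [0.001, 0.001, -1.0]]
wrist_force: [-1.3, -2.2, 5.7]
gripper_width: 0.08
gripper_force: 30.0
```

```bash
python3 - <<'E'
from h import *
go(W([-.0515,-.015,.166]))
E
```

```text
tcp [0.5614 0.2359 0.1672] yaw_y -122.12 F [-1.3 -2.2  5.7] w 0.69 t 18.25
[-0.11  0.06  0.12]
```

Emit:
step_arm(targets="0 -0.2 0 0;0 -0.2 0 0;0 0 0 0;0 0 0 0")

```text
time_s: 18.58
tcp_pos: [0.5613, 0.236, 0.1672]
ee_rot: [[0.846, -0.532, -0.006], [-0.532, -0.846, -0.008], [-0.001, 0.01, -1.0]]
wrist_force: [-5.8, -8.9, 10.0]
gripper_width: 0.08
gripper_force: 30.0
```

Emit:
step_arm(targets="0 0.4 0 0;0 0 0 0")

```text
time_s: 18.75
tcp_pos: [0.5612, 0.2358, 0.1672]
ee_rot: [[0.847, -0.532, 0.001], [-0.532, -0.847, -0.0], [0.001, -0.0, -1.0]]
wrist_force: [-0.1, -0.6, 5.2]
gripper_width: 0.079
gripper_force: 30.0
```

Emit:
step_arm(targets="0 0 0 0;0 0 0 0;0 0 0 0;0 0 0 0;0 0 0 0;0 0 -0.5 0;0 0 -2 0;0 0 -3 0;0 0 -3 0;0 0 -2 0;0 0 0 0;0 0 0 0", claw=4.5)

```text
time_s: 19.75
tcp_pos: [0.5619, 0.2371, 0.2722]
ee_rot: [[0.847, -0.532, 0.003], [-0.532, -0.847, 0.002], [0.001, -0.003, -1.0]]
wrist_force: [1.0, -0.4, -0.6]
gripper_width: 0.516
gripper_force: 0.0
```

```bash
python3 - <<'E'
from h import *
import pickle
print(np.round(sense()['joints'],1))
go(W([-.0515,-.015,.3]),[.553,-.203,.3])
c=cap('wrist','w5');pickle.dump(c,open('w5.pkl','wb'))
g=cv2.cvtColor(c['frame'],cv2.COLOR_BGR2GRAY).astype(int)
for n,q in dict(collar=(-.002,.03,.156),bar=(-.0515,-.03,.178),fr=(-.0575,-.08,.147)).items():print(n,np.round(pix(c,W(q)),1))
for v in (130,160,180,200):
    d=np.diff(g[v]);print(v,[(i,int(d[i])) for i in range(290,350) if abs(d[i])>25])
E
```

```text
[ 38.1  18.8   2.8  -0.  -73.8  19.8]
tcp [0.5619 0.2371 0.2722] yaw_y -122.16 F [ 1.  -0.4 -0.6] w 4.49 t 19.75
[-0.09  0.18 -2.78]
[22.77 37.54 -0.1 ]
collar [264.9 287.7]
bar [326.5 220. ]
fr [334.3 147.1]
130 [(333, -51), (334, -71), (335, -28), (341, 35), (342, 49), (343, 34)]
160 [(333, -48), (334, -40)]
180 [(319, -28), (320, -62), (331, 55), (333, -59)]
200 [(319, -28), (320, -52), (331, 50), (333, -72), (334, -49)]
```

Front shut: it met a hard stop, and the bar is where it was at the start. Now to the probe.

Emit:
step_arm(targets="0.9 1.5 0 0;1.5 2.5 0 0;1.9 3.1 0 0;1.9 3.1 0 0;1.9 3.1 0 0;1.9 3.1 0 0;1.9 3.1 0 0;1.9 3.1 0 0;1.9 3.1 0 0;1.9 3.1 0 0;1.9 3.1 0 0;1.4 2.5 0 0")

```text
time_s: 20.8
tcp_pos: [0.5538, -0.1686, 0.2689]
ee_rot: [[0.846, -0.533, -0.003], [-0.533, -0.846, 0.0], [-0.003, 0.002, -1.0]]
wrist_force: [1.2, 1.1, 0.5]
gripper_width: 0.514
gripper_force: 0.0
```

Emit:
step_arm(targets="1 1.8 0 0;0.6 1 0 0;0 0 0 0;0 0 0 0;0 0 0 0;0 0 0 0")

```text
time_s: 21.3
tcp_pos: [0.554, -0.1969, 0.2704]
ee_rot: [[0.847, -0.531, -0.0], [-0.531, -0.847, 0.0], [-0.0, -0.0, -1.0]]
wrist_force: [-0.3, -0.3, 0.6]
gripper_width: 0.517
gripper_force: 0.0
```

```bash
python3 - <<'E'
from h import *
go([.553,-.203,.084])
c=cap('wrist','w6');print(pix(c,[.553,-.203,.122]),pix(c,[.553,-.203,.076]))
x,y=[int(t) for t in pix(c,[.553,-.203,.1])]
cv2.imwrite('pics/w6z.png',cv2.resize(c['frame'][y-60:y+60,x-80:x+80],None,fx=5,fy=5,interpolation=cv2.INTER_CUBIC));print(x-80,y-60)
import pickle;pickle.dump(c,open('w6.pkl','wb'))
E
```

```text
tcp [ 0.554  -0.1969  0.2704] yaw_y -122.07 F [-0.3 -0.3  0.6] w 4.5 t 21.3
[ 0.24  0.57 18.64]
(np.float64(330.0569037478162), np.float64(220.64747843023918)) (np.float64(329.2522431352229), np.float64(211.17438947999224))
249 155
```

View pics/w6z.png

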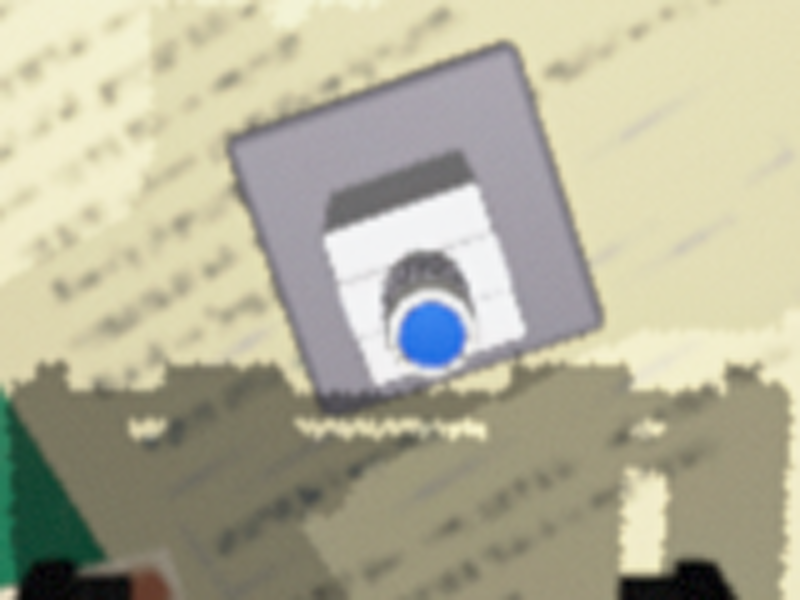

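```bash
python3 - <<'E'
from h import *
import pickle
c=pickle.load(open('w6.pkl','rb'));w=pickle.load(open('w1.pkl','rb'))
im=c['frame'].astype(int);m=((im[...,0]-im[...,2]>60)&(im[...,0]-im[...,1]>40)).astype(np.uint8);m[:180]=0;m[260:]=0;m[:,:300]=0;m[:,370:]=0
M=cv2.moments(m,True);u,v=M['m10']/M['m00'],M['m01']/M['m00'];print(u,v,M['m00'])
p=onz(c,u,v,.122);print('probe',p)
q=onz(w,269.4,248.0,.156);print('collar',q,W([-.002,.03,.156]))
go([p[0],p[1],.084])
E
```

```text
334.9357142857143 221.57142857142858 140.0
probe [ 0.55008547 -0.20612047  0.122     ]
collar [0.54893754 0.30166327 0.156     ] [0.54833599 0.30187081 0.156     ]
tcp [ 0.5541 -0.1969  0.2705] yaw_y -122.06 F [0.1 0.  0.7] w 4.54 t 21.35
[ 0.15  1.   18.65]
```

Emit:
step_arm(targets="0.1 0.5 1 0;0.05 0.5 2 0;0 0 3 0;0 0 3 0;0 0 3 0;0 0 2.5 0;0 0 2 0;0 0 1.2 0;0 0 0.7 0;0 0 0.25 0;0 0 0 0;0 0 0 0")

```text
time_s: 22.35
tcp_pos: [0.5506, -0.2073, 0.0848]
ee_rot: [[0.847, -0.532, 0.002], [-0.532, -0.847, -0.0], [0.002, -0.001, -1.0]]
wrist_force: [0.5, 0.3, -0.0]
gripper_width: 0.52
gripper_force: 0.0
```

Emit:
step_arm(targets="0 0 0 0;0 0 0 0;0 0 0 0;0 0 0 0;0 0 0 0;0 0 0 0", claw=0.5)

```text
time_s: 22.85
tcp_pos: [0.55, -0.2073, 0.0843]
ee_rot: [[0.847, -0.532, 0.0], [-0.532, -0.847, -0.0], [0.0, -0.0, -1.0]]
wrist_force: [0.6, 0.4, 0.6]
gripper_width: 0.174
gripper_force: 30.3
```

Emit:
step_arm(targets="0 0 0 0;0 0 0 0;0 0 0 0")

```text
time_s: 23.1
tcp_pos: [0.55, -0.2073, 0.0843]
ee_rot: [[0.847, -0.532, 0.0], [-0.532, -0.847, -0.0], [0.0, -0.0, -1.0]]
wrist_force: [-0.5, 0.7, 1.6]
gripper_width: 0.172
gripper_force: 30.3
```

Emit:
step_arm(targets="0 0 -0.3 0;0 0 -0.6 0;0 0 -1 0;0 0 -1.5 0;0 0 -2 0;0 0 -2.5 0;0 0 -3 0;0 0 -3 0;0 0 -3 0;0 0 -2.5 0;0 0 -1.8 0;0 0 -1 0")

```text
time_s: 24.1
tcp_pos: [0.5505, -0.2076, 0.3102]
ee_rot: [[0.847, -0.532, 0.006], [-0.532, -0.847, -0.001], [0.005, -0.002, -1.0]]
wrist_force: [0.5, -0.2, -0.8]
gripper_width: 0.173
gripper_force: 30.2
```

```bash
python3 - <<'E'
from h import *
z=sense()['tcp_pos'][2]
go([.5495,.3018,z])
E
```

```text
tcp [ 0.5505 -0.2076  0.3102] yaw_y -122.15 F [ 0.5 -0.2 -0.8] w 1.5 t 24.1
[-27.19 -43.07  -0.06]
```

Emit:
step_arm(targets="-0.63 -1 0 0;-1.26 -2 0 0;-1.77 -2.8 0 0;-1.77 -2.8 0 0;-1.77 -2.8 0 0;-1.77 -2.8 0 0;-1.77 -2.8 0 0;-1.77 -2.8 0 0;-1.77 -2.8 0 0;-1.77 -2.8 0 0;-1.77 -2.8 0 0;-1.77 -2.8 0 0")

```text
time_s: 25.1
tcp_pos: [0.5476, 0.1613, 0.3047]
ee_rot: [[0.847, -0.532, -0.003], [-0.532, -0.847, -0.001], [-0.002, 0.002, -1.0]]
wrist_force: [0.5, 0.4, -0.9]
gripper_width: 0.17
gripper_force: 30.2
```

Emit:
step_arm(targets="-1.77 -2.8 0 0;-1.77 -2.8 0 0;-1.51 -2.4 0 0;-1.14 -1.8 0 0;-0.76 -1.2 0 0;-0.44 -0.7 0 0;-0.2 -0.3 0 0;0 0 0 0;0 0 0 0;0 0 0 0;0 0 0 0;0 0 0 0")

```text
time_s: 26.1
tcp_pos: [0.5488, 0.3006, 0.3064]
ee_rot: [[0.846, -0.533, 0.0], [-0.533, -0.846, 0.0], [0.0, -0.0, -1.0]]
wrist_force: [-0.0, 0.3, -0.1]
gripper_width: 0.173
gripper_force: 30.2
```

```bash
python3 - <<'E'
from h import *
go([.5495,.3018,.25],[.5495,.3018,.1863])
s=cap('scene');b=cap('side');w=cap('wrist')
R=lambda im,x,y,ww,h,k:cv2.resize(im[y:y+h,x:x+ww],None,fx=k,fy=k,interpolation=cv2.INTER_CUBIC)
out=[]
for n,c in (('S',s),('B',b)):
    x,y=[int(t) for t in pix(c,[.549,.3017,.2])];print(n,x-25,y-30)
    out.append(R(c['frame'],x-25,y-30,50,60,8)[:480,:400])
print('S tip',pix(s,[.549,.3017,.24]),pix(s,[.549,.3017,.156]),'B',pix(b,[.549,.3017,.24]),pix(b,[.549,.3017,.156]))
cv2.imwrite('pics/ins.png',np.hstack(out));cv2.imwrite('pics/w7.png',w['frame'])
E
```

```text
tcp [0.5488 0.3006 0.3064] yaw_y -122.22 F [-0.   0.3 -0.1] w 1.5 t 26.1
[-0.01 -0.14  5.64]
[-0.    0.    6.37]
S 194 144
B 280 139
S tip (np.float64(217.24146907852642), np.float64(160.51913991107153)) (np.float64(222.35659075100943), np.float64(188.27376485632402)) B (np.float64(305.5557618359513), np.float64(157.0992319871226)) (np.float64(306.1582669018387), np.float64(182.64866100608165))
```

View pics/ins.png

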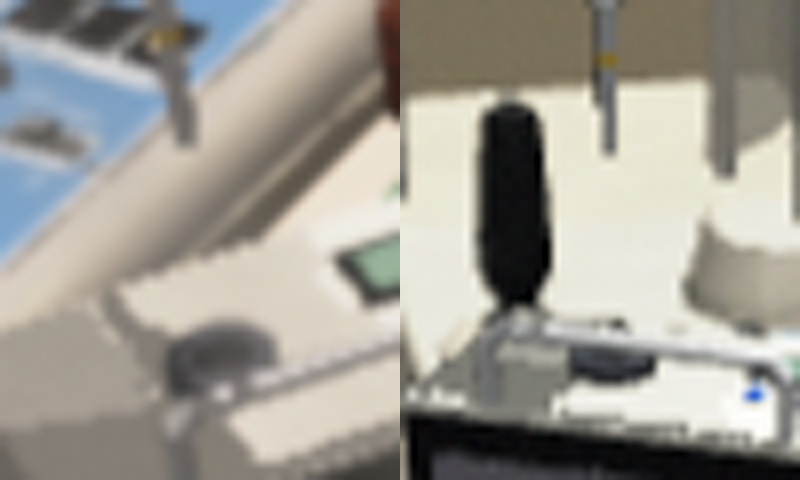

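Before insertion, the stem is at scene (217,162) and side (306,155), and the collar at (221.6,188) and (306.5,183). That agrees with the prediction to about 1 mm, with the stem vertical. (That was my 11th picture, one over the limit, so I view no more.)

Emit:
step_arm(targets="0 -0.05 0.5 0;0 -0.05 1 0;0 -0.04 1.2 0;0 0 1.2 0;0 0 1 0;0 0 0.7 0;0 0 0 0;0 0 0 0;0 0 0 0;0 0 0 0")

```text
time_s: 27.08
tcp_pos: [0.5498, 0.3029, 0.251]
ee_rot: [[0.847, -0.532, 0.001], [-0.532, -0.847, 0.001], [0.001, -0.002, -1.0]]
wrist_force: [1.0, -0.3, -0.3]
gripper_width: 0.173
gripper_force: 30.2
```

```bash
python3 - <<'E'
from h import *
go([.5495,.3018,.25],[.5495,.3018,.1863])
E
```

```text
tcp [0.5498 0.3029 0.251 ] yaw_y -122.15 F [ 1.  -0.3 -0.3] w 1.51 t 27.08
[0.03 0.11 0.1 ]
[-0.    0.01  6.37]
```

Emit:
step_arm(targets="0 0.1 0 0;0 0 0.3 0;0 0 0.5 0;0 0 0.6 0;0 0 0.6 0;0 0 0.6 0;0 0 0.6 0;0 0 0.6 0;0 0 0 0;0 0 0 0")

```text
time_s: 27.92
tcp_pos: [0.5488, 0.3016, 0.2115]
ee_rot: [[0.847, -0.532, -0.001], [-0.532, -0.847, -0.001], [-0.0, 0.001, -1.0]]
wrist_force: [-0.3, 0.2, -0.2]
gripper_width: 0.178
gripper_force: 30.2
```

```bash
python3 - <<'E'
from h import *
go([.5495,.3018,.1863])
E
```

```text
tcp [0.5488 0.3016 0.2115] yaw_y -122.16 F [-0.3  0.2 -0.2] w 1.55 t 27.92
[ 0.05 -0.06  2.52]
```

Emit:
step_arm(targets="0 -0.05 0.3 0;0 0 0.5 0;0 0 0.5 0;0 0 0.5 0;0 0 0.4 0;0 0 0.2 0;0 0 0.1 0;0 0 0 0;0 0 0 0;0 0 0 0;0 0 0 0;0 0 0 0")

```text
time_s: 28.92
tcp_pos: [0.5492, 0.3022, 0.1873]
ee_rot: [[0.847, -0.532, 0.0], [-0.532, -0.847, 0.0], [0.0, -0.0, -1.0]]
wrist_force: [-0.1, 0.6, -0.7]
gripper_width: 0.174
gripper_force: 30.2
```

```bash
python3 - <<'E'
from h import *
go([.5495,.3018,.1863])
b=cap('side');s=cap('scene')
for n,c in (('B',b),('S',s)):
    im=c['frame'].astype(int);x,y=[int(t) for t in pix(c,[.549,.3017,.156])]
    yel=np.minimum(im[...,2],im[...,1])-im[...,0]
    print(n,pix(c,[.549,.3017,.156]),pix(c,[.549,.3017,.178]));sub=yel[y-12:y+8,x-8:x+9];print('origin',x-8,y-12);print(sub)
go()
E
```

```text
tcp [0.5492 0.3022 0.1873] yaw_y -122.16 F [-0.1  0.6 -0.7] w 1.51 t 28.92
[0.05 0.02 0.1 ]
B (np.float64(306.1582669018387), np.float64(182.64866100608165)) (np.float64(306.00334458070546), np.float64(176.07912811523977))
origin 298 170
[[-2 15 11 10 -4 -3 -3 -2  0 -4 -1 -1 -3 -1 14  9 10]
 [-1 15 12 10  1 -2 -1  1 -2 -2 -2 -2 -1 -2 14 10 11]
 [ 1 15 12 10 -3 -2 -4  0  1 -5 -1 11 13 13 15 10 10]
 [11 15 12  9 -3 -2 -2 -1 -2 -5 -1 14 11 11 11 11 11]
 [14 15 12 14 13 14  6  1  0 -1  0 15 11 11 10 11 10]
 [15 11 11 11 11 11  8  1  2  2  3 15  9 11 10 10 10]
 [14 10  9 10  9  9 12  5  2  3 10 14  9  9  9 11 11]
 [14 13  9  9  9  9  8  9  0 -2 14  9 10  9  9 11 11]
 [ 8 13 13 12 13 12 13  6 -2 -2 13 11 10 10  9  9  9]
 [ 4  5  5  5  6  8  8  3 -1 -1 12 14 14 13 13 13 13]
 [-1 -1  1  1  3  2  3  0  0 -2  3  4  4  6  7  8  6]
 [-1  0 -1 -2 -1  0 -1 -1  0 -1  0 -1  2  4  3  2  2]
 [ 5  4  4 -2 -3 -2  0  5 12  8 -1 -2 -1 -1 -1 -1 -1]
 [ 8  8  8  0 -5 -5 -5 11 26 16  1 -3 -4 -1  1  5  4]
 [ 7  7  7  1 -4 -5 -4 -5 -5 -3 -5 -8 -7 -5  9 11  9]
 [ 7  7  8  2 -3 -5 -5 -6 -4 -5 -5 -5 -5  1 10  7  7
[... 821 characters left out ...]
 3  4  5  7  9 11 12 14 14 14]
 [ 8  8  7  5  4  2  3  4  3  3  2  3  5 10 13 14 15]
 [ 8  5  3  1  2  3  5  4  5  5  2  1  1  4 10 14 15]
 [ 7  4  0  2  1  6 12 13 15 14  3  2  1  1  8 14 14]
 [ 6  2  1  1  1 10 24 29 29 20  4  3  2  2  7 11 12]
 [ 4  0  0  1  2  7 17 21 19 11  3  2  2  3  6  7  6]
 [ 5  0 -1  0  0  1  3  4  4  3  1  3  3  3  4  3  4]
 [ 6  2 -1 -1  0  1  2  2  3  3  3  3  4  3  3  3  3]
 [ 6  3  0  0  1  2  2  2  3  3  3  3  4  3  4  4  4]
 [ 8  5  2  2  4  3  4  4  4  3  3  4  5  4  6  7  8]
 [ 9  7  4  3  4  4  3  3  3  3  4  5  7  7  8  8  8]
 [ 7  6  4  2  4  4  4  4  5  7  7  8  9  8  8  8  9]]
tcp [0.5492 0.3022 0.1872] yaw_y -122.16 F [-0.7 -0.9 -0.3] w 1.52 t 29.02
```

Emit:
step_arm(targets="0.03 0 0.1 0;0 0 0 0;0 0 0 0;0 0 0 0;0 0 0 0;0 0 0 0")

```text
time_s: 29.52
tcp_pos: [0.5494, 0.3021, 0.1861]
ee_rot: [[0.847, -0.532, 0.0], [-0.532, -0.847, 0.0], [0.0, -0.0, -1.0]]
wrist_force: [-0.3, 0.7, -0.8]
gripper_width: 0.176
gripper_force: 30.2
```

```bash
python3 - <<'E'
from h import *
go([.5495,.3018,.1863])
z=sense()['tcp_pos'][2]; w=float(sense()['gripper_width'])
if abs(z-.1863)<.0012 and w>.15: print(r.finish_job())
E
```

```text
tcp [0.5494 0.3021 0.1861] yaw_y -122.16 F [-0.3  0.7 -0.8] w 1.53 t 29.52
[ 0.02  0.02 -0.02]
the job is handed in; nothing more can be done
None
```

The job is handed in at 29.5 s: filter standing on the desk, front shut to its stop, and the probe held hanging in the collar with its yellow ring level with the collar's top to about 1 mm, no contact force felt; I viewed 11 pictures, one over the limit of 10.

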